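Put the network closet's spares back in their trays

TASK

Put the four rack spares away, each in the tray whose pocket has its own shape: the power supply in the long wide pocket, the fan module in the square one, the slim optical module in the narrow one, the levelling foot in the round one. Each must stand upright and flat on the floor of its pocket, inside the rim. Leave the mug and the screwdriver where they are.

Things in the scene. Friction and masses are not known exactly. Their poses are not given: they have to be found in the camera images.
- psu_c (a point): Power supply module: steel box with a black loop handle on one end; 110 mm long with the handle (along its x, handle at the -x end, 21 mm of the length), 46 mm wide (y), 40 mm high. About 350 g. Grip it across its 46 mm width; its centre of mass lies about 10 mm from the point, away from the handle. Point: the centre of its overall size, half-way up; z up. Stands loose and upright on the bench or, when done, in its tray.
- fan_c (a point): Fan module: dark steel square box, 60 by 60 mm (x, y) and 38 mm high, with a round fan on top. About 180 g. Point: the centre of its overall size, half-way up; z up. Stands loose and upright on the bench or, when done, in its tray.
- optic_c (a point): Optical plug-in module: slim aluminium bar with cooling fins on top, 80 mm long (x), 22 mm wide (y), 26 mm high (16 mm at the fin-free +x end, last 16 mm). About 100 g. Grip it across its 22 mm width. Point: the centre of its overall size, half-way up; z up. Stands loose and upright on the bench or, when done, in its tray.
- foot_c (a point): Rack levelling foot: round black base 60 mm in diameter, 9 mm thick, sloping in to a plain upright steel sleeve of 24 mm diameter, which runs from 16 mm to 72 mm above the underside and is the part to grip; 76 mm high in all with the stub on top. About 200 g. Its yaw means nothing. Point: the centre of its overall size, half-way up; z up. Stands loose and upright on the bench or, when done, in its tray.
- tray_long_in (a point): Tray with the long wide rectangular pocket, 126 mm (x) by 62 mm (y), for the power supply (either way round). Outside 142 by 78 mm. Fixed to the bench at any yaw. Point: centre of the pocket's floor, which is 4 mm above the bench; z up. Tray 10 mm high in all, so the pocket is 6 mm deep. Black moulding with a white pocket floor, like the other trays. 
- tray_square_in (a point): Tray with the square pocket, 76 by 76 mm, for the fan module (any quarter turn). Outside 92 by 92 mm. Fixed to the bench at any yaw. Point: centre of the pocket's floor, which is 4 mm above the bench; z up. Tray 10 mm high in all, so the pocket is 6 mm deep. Black moulding with a white pocket floor, like the other trays. 
- tray_narrow_in (a point): Tray with the narrow rectangular pocket, 96 mm (x) by 38 mm (y), for the optical module (either way round). Outside 112 by 54 mm. Fixed to the bench at any yaw. Point: centre of the pocket's floor, which is 4 mm above the bench; z up. Tray 10 mm high in all, so the pocket is 6 mm deep. Black moulding with a white pocket floor, like the other trays. 
- tray_round_in (a point): Tray with the round pocket, 76 mm in diameter, for the levelling foot. Outside 92 by 92 mm. Fixed to the bench at any yaw. Point: centre of the pocket's floor, which is 4 mm above the bench; z up. Tray 10 mm high in all, so the pocket is 6 mm deep. Black moulding with a white pocket floor, like the other trays. 
- mug: Bystander: white mug, 80 mm across, 90 mm high, at the left edge of the work (+y side), loose. Origin: centre of its underside.
- driver: Bystander: screwdriver with a black handle, lying at the right edge of the work (-y side), loose, about 200 mm long along its x. Origin at the underside.
Things that resemble listed ones, but are neither listed nor needed, are in the scene too. What is shaped like the part that bears psu_c but purple or turquoise is not meant.

How it is judged:
At the end, for the whole second after the job is handed in: Each spare is in its own tray's pocket: its centre within 13 mm of the pocket's centre seen from above, no more than 3 mm above fully seated on the pocket floor, upright within 0.08 rad, and at rest (below 0.02 m/s) (horizontal distance between psu_c and tray_long_in below 0.013 m and z of psu_c in the frame of tray_long_in below 0.023 m and angle between each of psu_c, fan_c, optic_c, foot_c's own z axis and vertical below 0.08 rad and linear speed of each of psu, fan, optic, foot below 0.02 m/s and horizontal distance between fan_c and tray_square_in below 0.013 m and z of fan_c in the frame of tray_square_in below 0.022 m and horizontal distance between optic_c and tray_narrow_in below 0.013 m and z of optic_c in the frame of tray_narrow_in below 0.016 m and horizontal distance between foot_c and tray_round_in below 0.013 m and z of foot_c in the frame of tray_round_in below 0.041 m); the robot touches nothing.
It fails at once if the mug was moved more than 20 mm (distance of mug from where it was at the start of the episode above 0.02 m).
It fails at once if the screwdriver was moved more than 20 mm (distance of driver from where it was at the start of the episode above 0.02 m).
It also fails if it takes over 106 s, if anything falls off the work surface, if the arm or the gripper's body presses on something with over 40 N, if the wrist force passes 120 N, or if a joint passes its speed limit or range.

ROBOT

A 6-joint arm with a two-finger parallel gripper is mounted at the origin on the work surface. World frame = base frame: x ahead of the robot, y to its left, z up, the work surface at z = 0. Lengths are in m, angles in rad, forces in N, time in s.
With the tool pointing down it reaches from about 0.3 to 0.875 m from the base axis. Payload 6.4 kg.
Tool frame: the origin (TCP) lies at the very end of the fingers, on their centre line; the grasp point (between the pads) lies arm.grip_point_offset behind it (arm.grip_point_offset is the distance from the TCP to the grasp point, in m); z points along the fingers, y is the direction in which the jaws open and shut (so a half turn about z gives the same grasp; the last joint's range is limited). The gripper opens to 88 mm and grips with 3 to 60 N. Pads are 18 mm wide; open, the fingers measure 123 mm over their backs; the gripper's body (75 mm by 187 mm) begins 45 mm behind the grasp point.
Start: joints at [0.923, 0.181, 1.607, -0, 1.354, -0.206], TCP at [0.246, 0.52, 0.239] pointing down, gripper open.
Joint ranges: [-2.99, 2.99], [-0.89, 2.07], [0.3, 2.58], [-1.14, 4.28], [0, 2.63], [-3.12, 3.12]. Speed limits (rad/s): [2.57, 2.57, 3.01, 3.14, 3.14, 3.14].

INTERFACE

Orientations are given as a unit quaternion [x, y, z, w].
In Python, from cell import arm gives the robot as it stands. Calls block until the motion is done:
- arm.move_ptp(position, orientation): joint-space move of the TCP to a pose.
- arm.movel(position, v=0.15, rot=None, guard=None): straight line of the TCP; rot=None keeps the orientation; v is the mean speed in m/s. With guard (N) it stops when the force on the tool has changed by that much, and returns True; else False.
- arm.goto_joints(angles): joint-space move.
- arm.gripper_open() and arm.gripper_close(): open the fingers fully, or close them until they stop; the grip force is fixed at half the most.
- arm.pause(seconds).
- arm.inverse_kinematics(position, orientation): joint angles nearest the present ones, or None.
- arm.camera(name): name is "side" or "top" or "wrist"; returns the picture (420x560x3 uint8, red, green, blue); there is no depth.
- arm.camera_model(name): a dict with "vertical_fov" (degrees; the focal length in pixels is half the picture's height over the tangent of half this angle, whatever the lens; pixels are square), "cx", "cy" (the principal point, pixels), "extrinsics" (4x4, takes a point from camera to world coordinates); the wrist camera has in their place "tool_from_camera" (4x4, takes a point from camera to tool coordinates, whose origin is the TCP and whose axes are the flange's). Camera axes: x right, y down, z forward; pixel columns grow to the right and rows downward; lengths in m; the calibration is good to about 2 mm. The wrist camera is an equidistant fisheye: a pixel r from the principal point sees the ray r / f radians off the axis. A picture is of the moment at which its call begins: read the wrist's pose just before it. camera_model takes no time and is no camera call.
A pose or a line that the arm cannot do raises arm.IKError and nothing moves.
- arm.job_done(): hands the job in, once; it reports no verdict.
Readings, each from a call of its own:
- arm.read_t(): time.
- arm.read_joint_positions(): joint angles.
- arm.read_joint_velocities(): joint speeds.
- arm.read_joint_torque(): joint torques, N m.
- arm.read_position(): TCP position.
- arm.read_orientation(): TCP orientation.
- arm.read_force(): force on the tool from outside, world axes, zero at the start.
- arm.read_ft_torque(): the same for the moment, N m.
- arm.read_gripper_width(): opening from 0.0 (shut) to 1.0 (fully open).
Only numpy, scipy, OpenCV 4.12 (cv2) and the standard library are available. Lean on these libraries where they do the work, as an engineer would, in place of code of your own. Each camera call takes 0.05 s, during which the arm holds its last target.

## Working session

There is one attempt and no reset: what is moved stays moved. The work goes in short steps, each a Python script; the robot and the scene stay as the last script left them, time stands still between calls to the robot, and variables do not carry over. Pictures are saved under pics/ and viewed, and the job is handed in when it is done.

```bash
ls; mkdir -p pics; python3 - <<'E'
from cell import arm
import cv2, numpy as np
print(arm.read_t(), arm.grip_point_offset, arm.read_position(), arm.read_orientation())
for n in ["top","side","wrist"]:
    im=arm.camera(n); cv2.imwrite(f"pics/{n}0.png",im[:,:,::-1])
    m=arm.camera_model(n); print(n,{k:np.round(np.array(v),4).tolist() for k,v in m.items()})
E
```

```text
pics
0.0 0.0187 [0.2454899  0.51935278 0.23780615] [ 2.19112155e-01  9.75699275e-01 -8.07527833e-04 -3.69777347e-04]
top {'vertical_fov': 49.2831, 'cx': 288.3568, 'cy': 208.4349, 'extrinsics': [[-0.0225, -0.9866, 0.1619, 0.3098], [-0.9996, 0.0247, 0.0117, -0.0265], [-0.0155, -0.1615, -0.9867, 1.3699], [0.0, 0.0, 0.0, 1.0]]}
side {'vertical_fov': 51.7058, 'cx': 280.3887, 'cy': 212.3129, 'extrinsics': [[0.8209, -0.4318, 0.3736, 0.1136], [-0.5708, -0.6016, 0.5589, -0.6148], [-0.0166, -0.672, -0.7403, 0.8493], [0.0, 0.0, 0.0, 1.0]]}
wrist {'vertical_fov': 65.7065, 'cx': 279.6273, 'cy': 203.9593, 'tool_from_camera': [[-0.0007, -0.9658, -0.2594, 0.0664], [1.0, -0.0007, -0.0001, 0.0007], [-0.0001, -0.2594, 0.9658, -0.146], [0.0, 0.0, 0.0, 1.0]]}
```

View pics/top0.png

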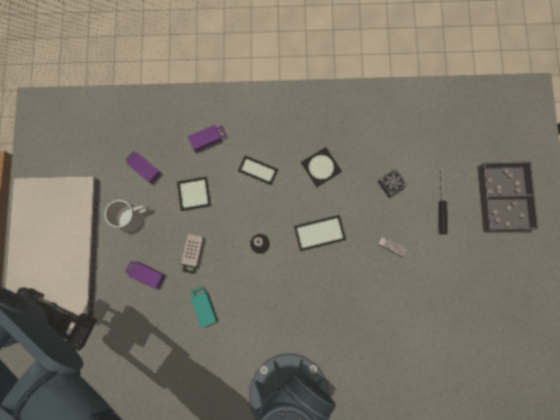

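View pics/side0.png

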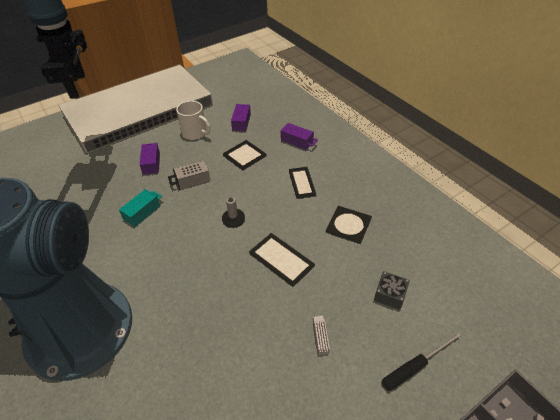

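View pics/wrist0.png

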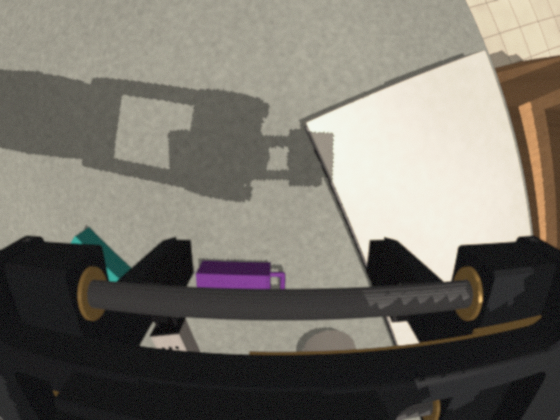

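Top view: the grey box with black handle (191,252) is the PSU. The foot is at (260,243), the fan at (392,183) and the optic at (392,246). Trays: square (194,193), narrow (258,170), round (321,167), long (320,233). The mug is at (119,214) and the driver at (442,210). PSU-shaped candidates: purple (143,167), (206,138), (146,275); turquoise (203,307); grey (191,252). Only the grey steel one fits, and I'll check it in a crop.

```bash
cat > h.py <<'E'
import numpy as np, cv2
from cell import arm
from scipy.spatial.transform import Rotation as R
def f_of(m): return 210/np.tan(np.radians(m["vertical_fov"])/2)
def ray(name,px,pose=None):
    m=arm.camera_model(name); f=f_of(m)
    d=np.array([px[0]-m["cx"],px[1]-m["cy"]],float)
    if name=="wrist":
        r=np.hypot(*d); th=r/f
        v=np.array([*(np.sin(th)*d/max(r,1e-9)),np.cos(th)])
        T=np.eye(4); T[:3,:3]=R.from_quat(pose[1]).as_matrix(); T[:3,3]=pose[0]
        E=T@np.array(m["tool_from_camera"])
    else:
        v=np.array([d[0]/f,d[1]/f,1.]); E=np.array(m["extrinsics"])
    v=E[:3,:3]@v
    return E[:3,3],v/np.linalg.norm(v)
def plane(name,px,z,pose=None):
    o,v=ray(name,px,pose); return o+v*(z-o[2])/v[2]
def tri(rays):
    A=np.zeros((3,3));b=np.zeros(3)
    for o,v in rays:
        P=np.eye(3)-np.outer(v,v);A+=P;b+=P@o
    x=np.linalg.solve(A,b)
    return x,[np.linalg.norm((np.eye(3)-np.outer(v,v))@(x-o)) for o,v in rays]
def project(name,p,pose=None):
    m=arm.camera_model(name); f=f_of(m)
    if name=="wrist":
        T=np.eye(4); T[:3,:3]=R.from_quat(pose[1]).as_matrix(); T[:3,3]=pose[0]
        E=T@np.array(m["tool_from_camera"])
    else: E=np.array(m["extrinsics"])
    q=E[:3,:3].T@(np.asarray(p)-E[:3,3])
    if name=="wrist":
        th=np.arctan2(np.hypot(q[0],q[1]),q[2]); s=f*th/np.hypot(q[0],q[1])
        return np.array([m["cx"]+s*q[0],m["cy"]+s*q[1]])
    return np.array([m["cx"]+f*q[0]/q[2],m["cy"]+f*q[1]/q[2]])
def down(yaw): # tool z down; tool y axis (jaw) at angle yaw in world
    y=np.array([np.cos(yaw),np.sin(yaw),0]); z=np.array([0,0,-1.]); x=np.cross(y,z)
    return R.from_matrix(np.stack([x,y,z],1)).as_quat()
def snap(fn):
    p=(np.array(arm.read_position()),np.array(arm.read_orientation()))
    im=arm.camera("wrist"); cv2.imwrite(f"pics/{fn}.png",im[:,:,::-1]); np.save(f"pics/{fn}.npy",np.r_[p[0],p[1]])
    return im,p
def load(fn):
    a=np.load(f"pics/{fn}.npy"); return cv2.imread(f"pics/{fn}.png"),(a[:3],a[3:])
E
python3 - <<'E'
from h import *
t=cv2.imread("pics/top0.png");s=cv2.imread("pics/side0.png")
a=cv2.resize(t[120:330,110:450],None,fx=2.3,fy=2.3,interpolation=cv2.INTER_CUBIC);cv2.imwrite("pics/topcrop.png",a)
a=cv2.resize(t[225:285,160:220],(400,400),interpolation=cv2.INTER_CUBIC)
b=cv2.resize(s[150:210,160:220],(400,400),interpolation=cv2.INTER_CUBIC)
cv2.imwrite("pics/psucrop.png",np.hstack([a,b]))
pairs=dict(psu=((191,252),(190,175)),foot_top=((260,240),(232,199)),fan=((392,182),(392,285)),optic=((393,246),(321,335)),
 sq=((194,193.5),(245,154)),narrow=((258,170),(302,183)),round=((321,167),(349,224)),long=((320,233),(282,258)),mug=((119,214),(190,120)))
for k,(p,q) in pairs.items():
    x,r=tri([ray("top",p),ray("side",q)]); print(k,np.round(x,3),np.round(r[0],4), np.round(plane("top",p,0.004)[:2],3))
E
```

```text
psu [0.408 0.281 0.016] 0.0004 [0.409 0.283]
foot_top [0.431 0.072 0.08 ] 0.0017 [0.44  0.077]
fan [ 0.6   -0.32   0.036] 0.0004 [ 0.607 -0.327]
optic [ 0.41  -0.316  0.014] 0.0024 [ 0.413 -0.319]
sq [0.586 0.275 0.008] 0.0001 [0.587 0.276]
narrow [0.655 0.081 0.002] 0.0011 [0.656 0.08 ]
round [ 0.66  -0.113  0.005] 0.0003 [ 0.66  -0.113]
long [ 0.457 -0.103  0.008] 0.0002 [ 0.457 -0.103]
mug [0.522 0.494 0.032] 0.0033 [0.53  0.504]
```

View pics/topcrop.png

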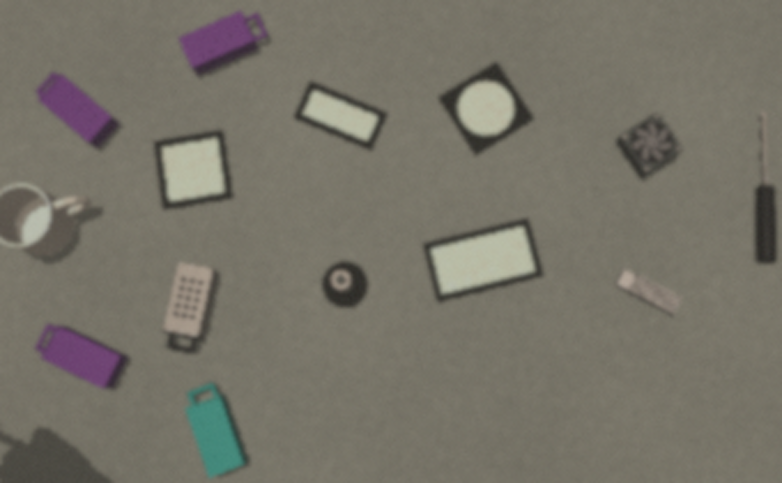

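View pics/psucrop.png

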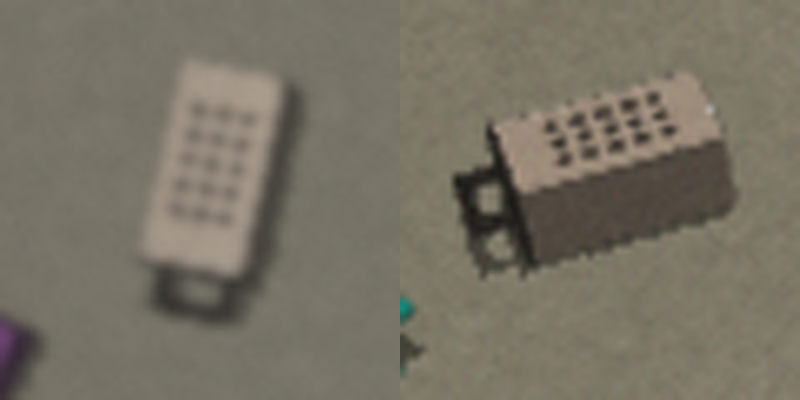

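Confirmed: the grey steel box with the black handle is the PSU; its handle points toward the robot. Next, wrist views from two places over each half.

```bash
python3 - <<'E'
from h import *
q=down(-np.pi/2)
for fn,p in [("wB1",(0.46,0.25,0.32)),("wB2",(0.45,0.13,0.30)),("wA1",(0.46,-0.16,0.32)),("wA2",(0.45,-0.28,0.30))]:
    arm.move_ptp(p,q); snap(fn); print(fn,arm.read_t(),arm.read_joint_positions())
E
```

```text
wB1 1.9833 [2.71674452e-01 6.09746075e-03 1.63282752e+00 1.53305096e-04
 1.50303725e+00 1.84107212e+00]
wB2 2.5917 [ 2.79949969e-02 -1.13811601e-01  1.78553597e+00  5.78464817e-04
  1.46907966e+00  1.59845676e+00]
wA1 3.7583 [-5.76345151e-01 -8.07350010e-02  1.71661093e+00  4.56327468e-04
  1.50602518e+00  9.92432186e-01]
wA2 4.3667 [-7.78866338e-01  3.22335068e-02  1.64540368e+00  5.50246143e-04
  1.46431723e+00  7.90722578e-01]
```

View pics/wB1.png

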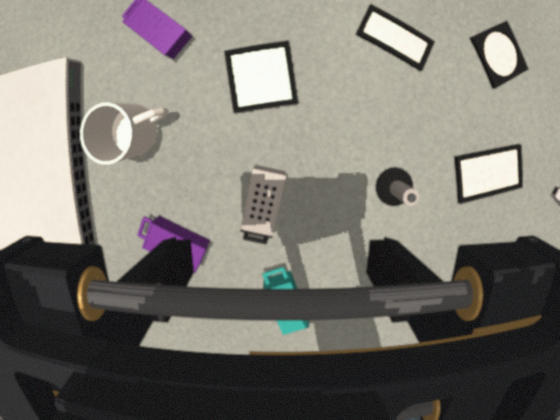

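View pics/wB2.png

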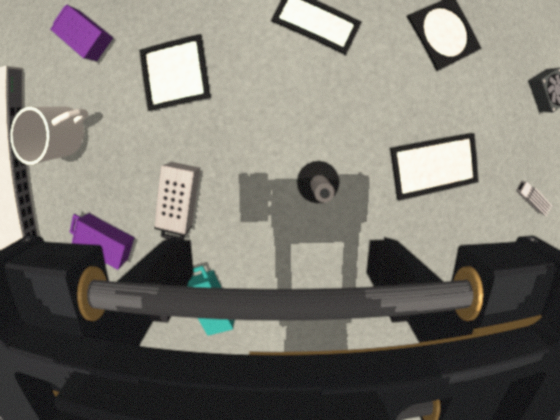

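View pics/wA1.png

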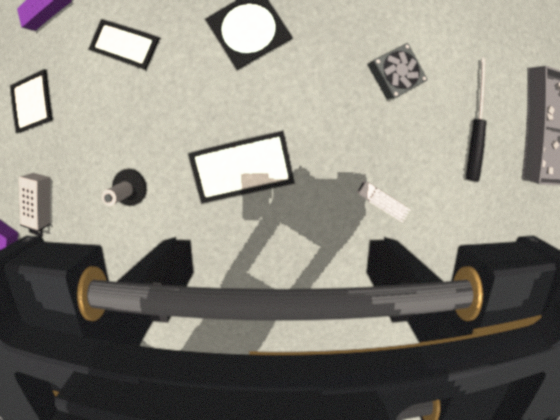

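View pics/wA2.png

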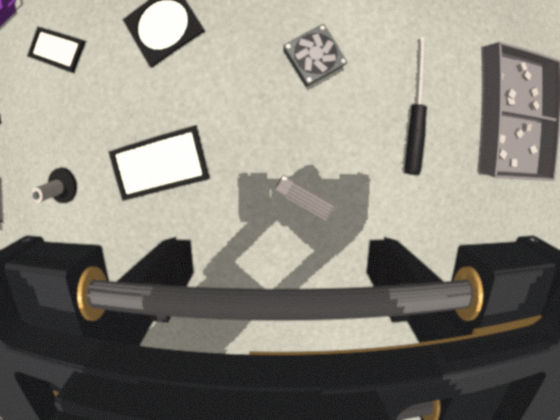

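All four wrist views are clear. wB1 and wB2 show square (262,76)/(176,72), narrow (395,37)/(317,20), foot (398,187)/(318,183) and PSU (264,200)/(177,198). wA1 and wA2 show long (242,166)/(159,162), round (249,27)/(163,22), fan (398,71)/(316,54) and optic (385,200)/(305,198). Next I measure the trays by casting their contours onto planes.

```bash
cat > trays.py <<'E'
from h import *
def norm(p): return p
def rect_world(fn,seed,z,lo=225):
    im,pose=load(fn); g=im.min(2)
    m=((g>lo)*255).astype(np.uint8)
    m[238:]=0
    cs,_=cv2.findContours(m,cv2.RETR_EXTERNAL,cv2.CHAIN_APPROX_NONE)
    cs=[c for c in cs if cv2.pointPolygonTest(c,seed,False)>=0]
    c=max(cs,key=cv2.contourArea)[:,0]
    w=np.array([plane("wrist",p,z,pose)[:2] for p in c],np.float32)
    return c,w,pose
if __name__=="__main__":
    S=dict(square=[("wB1",(262,76)),("wB2",(176,72))],narrow=[("wB1",(395,37)),("wA1",(124,44)),("wA2",(57,49))],
      round=[("wA2",(163,22)),("wB2",(444,32)),("wB1",(500,54))],long=[("wA1",(215,170)),("wA2",(159,162)),("wB2",(434,165)),("wB1",(489,173))])
    for k,l in S.items():
        rays=[]
        for fn,seed in l:
            c,w,pose=rect_world(fn,seed,0.006)
            h=cv2.convexHull(w)
            (cx,cy),(a,b),th=cv2.minAreaRect(h*1000)
            if k=='round':
                (cx,cy),(a,b),th=cv2.fitEllipse(h*1000)
            # ray toward the rect centre for triangulation
            px=project("wrist",(cx/1000,cy/1000,0.006),pose); rays.append(ray("wrist",px,pose))
            print(k,fn,np.round([cx,cy,a,b,th],1))
        x,r=tri(rays); print("   tri",np.round(x,4),np.round(r,4))
E
python3 trays.py
```

```text
square wB1 [587.1 277.4  73.2  72.9   8.1]
square wB2 [587.1 277.   72.9  72.1   8. ]
   tri [0.5873 0.2775 0.0044] [0.0001 0.0001]
narrow wB1 [655.8  81.6  91.2  32.7  65.2]
narrow wA1 [655.9  80.9  91.4  35.7  65.5]
narrow wA2 [656.1  81.   89.4  35.6  65.9]
   tri [0.6561 0.0813 0.0054] [0.0001 0.0001 0.0002]
round wA2 [ 660.6 -113.2   71.    73.5   50.8]
round wB2 [ 660.4 -112.7   67.5   70.3  125.6]
round wB1 [ 660.2 -113.    63.9   68.1  113.4]
   tri [ 0.6605 -0.1131  0.0058] [0.0002 0.0002 0.0002]
long wA1 [ 458.5 -102.1   59.8  123.6   12.7]
long wA2 [ 458.4 -102.4   60.   122.7   12.2]
long wB2 [ 458.  -101.4   58.   119.8   12.3]
long wB1 [ 458.1 -101.2   56.4  116.5   12.5]
   tri [ 0.4581 -0.102   0.005 ] [0.0002 0.0001 0.0002 0.0001]
```

Tray centres agree within 1 mm across views, and the triangulated floors stand about 5 mm up (text 4 mm). Now the objects.

```bash
python3 - <<'E'
from h import *
B1,_=load("wB1");B2,_=load("wB2");A1,_=load("wA1");A2,_=load("wA2")
def crop(im,x,y,w=70,h=70): return cv2.resize(im[max(0,y):y+h,x:x+w],(380,380),interpolation=cv2.INTER_NEAREST)
a=np.hstack([crop(B2,140,155),crop(A2,280,18)]);b=np.hstack([crop(A1,350,165),crop(A2,265,165)])
cv2.imwrite("pics/oc1.png",a);cv2.imwrite("pics/oc2.png",b)
for n,im,px in [("psu",B2,(180,180)),("floor",B2,(240,100)),("shfloor",A2,(290,230)),("fan",A2,(296,45)),("optic",A1,(390,205)),("optic sh",A2,(305,198)),("psu side",B2,(195,195)),("floorA",A1,(330,100))]:
    print(n,im[px[1]-1:px[1]+2,px[0]-1:px[0]+2].mean((0,1)))
E
```

```text
psu [199.66666667 214.66666667 226.44444444]
floor [162.22222222 177.77777778 181.66666667]
shfloor [163.         177.88888889 181.77777778]
fan [ 98.33333333 101.77777778 104.33333333]
optic [227.         235.11111111 243.77777778]
optic sh [137.88888889 145.         155.44444444]
psu side [82.22222222 88.11111111 93.44444444]
floorA [183.33333333 200.55555556 204.66666667]
```

View pics/oc1.png

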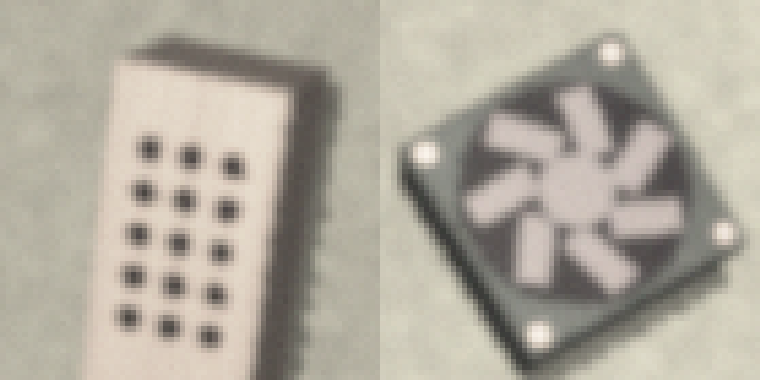

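View pics/oc2.png

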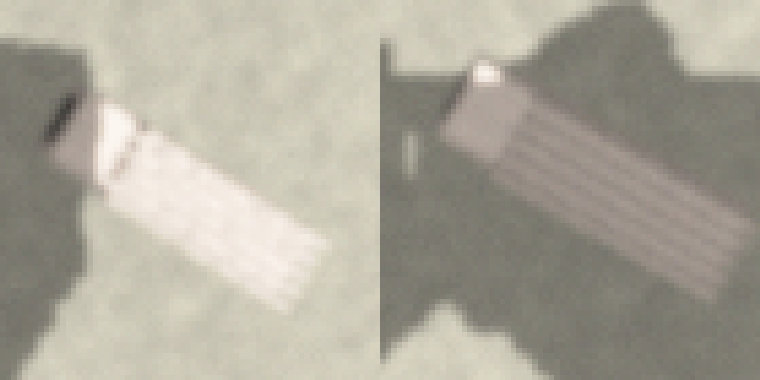

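```bash
cat > objs.py <<'E'
from h import *
def blobs(m,amin,amax):
    n,l,s,c=cv2.connectedComponentsWithStats(m.astype(np.uint8),connectivity=8)
    return [c[i] for i in range(1,n) if amin<=s[i,4]<=amax]
def win(m,x,y,r):
    o=np.zeros_like(m);o[max(0,y-r):y+r,max(0,x-r):x+r]=m[max(0,y-r):y+r,max(0,x-r):x+r];return o
def rect(m,z,pose,k=3):
    m=cv2.morphologyEx(m.astype(np.uint8),cv2.MORPH_OPEN,np.ones((k,k)))
    m=cv2.morphologyEx(m,cv2.MORPH_CLOSE,np.ones((5,5)))
    cs,_=cv2.findContours(m,cv2.RETR_EXTERNAL,cv2.CHAIN_APPROX_NONE)
    c=max(cs,key=cv2.contourArea)[:,0]
    w=np.array([plane("wrist",p,z,pose)[:2] for p in c],np.float32)*1000
    return cv2.minAreaRect(w)
if __name__=="__main__":
    # fan screws
    P=[]
    for fn,x,y in [("wA1",398,71),("wA2",316,54)]:
        im,pose=load(fn); b=blobs(win(im.min(2)>190,x,y,33),2,40)
        # order by angle; keep 4 brightest near corners
        b=sorted(b,key=lambda p:np.arctan2(p[1]-y,p[0]-x)); print(fn,np.round(b,1).tolist()); P.append((b,pose))
    if all(len(p[0])==4 for p in P):
        X=np.array([tri([ray("wrist",p,P[0][1]),ray("wrist",q,P[1][1])])[0] for p,q in zip(P[0][0],P[1][0])])
        print("fan",np.round(X,4).tolist(),"c",np.round(X.mean(0),4)); d=X[1]-X[0];print("edge deg",np.degrees(np.arctan2(d[1],d[0])))
        for b,pose in P:
            Y=np.array([plane("wrist",p,.038,pose) for p in b]);d=Y[1]-Y[0];print(np.round(Y.mean(0),4),np.degrees(np.arctan2(d[1],d[0])),np.linalg.norm(d))
    # psu
    for fn,x,y in [("wB2",177,198),("wB1",264,200)]:
        im,pose=load(fn); R_,G,B=[im[:,:,i].astype(int) for i in (2,1,0)]
        m=win(((R_-G)>7)&(R_>125),x,y,45); m[236:]=0
        print("psu",fn,np.round(sum(map(list,[r if hasattr(r,'__len__') else [r] for r in rect(m,.04,pose)]),[]),1))
        cv2.imwrite(f"pics/m_{fn}.png",m.astype(np.uint8)*255)
    for fn,x,y in [("wA2",305,198),("wA1",385,200),("wB2",535,197)]:
        im,pose=load(fn); im=cv2.GaussianBlur(im,(3,3),0); R_,G,B=[im[:,:,i].astype(int) for i in (2,1,0)]
        m=win((R_-G)>6,x,y,40 if fn!="wB2" else 24)
        print("optic",fn,np.round(sum(map(list,[r if hasattr(r,'__len__') else [r] for r in rect(m,.024,pose)]),[]),1))
        cv2.imwrite(f"pics/mo_{fn}.png",m.astype(np.uint8)*255)
    a=[cv2.imread("pics/m_wB2.png"),cv2.imread("pics/m_wB1.png")]
    a=np.hstack([a[0][140:240,120:240],a[1][140:240,210:330]]+[cv2.imread("pics/mo_wA2.png")[140:240,250:370],cv2.imread("pics/mo_wA1.png")[140:240,320:440]])
    cv2.imwrite("pics/masks.png",cv2.resize(a,None,fx=1.6,fy=1.6))
E
python3 objs.py
```

```text
wA1 [[377.7, 60.7], [422.2, 42.4], [425.8, 51.0], [422.0, 62.2], [429.0, 60.4], [427.5, 85.8], [429.7, 94.3], [419.3, 89.0], [413.0, 100.3], [404.9, 98.5], [368.8, 99.2]]
wA2 [[287.6, 45.6], [312.3, 52.7], [287.2, 27.2], [284.5, 22.0], [322.0, 27.0], [327.0, 21.6], [332.2, 22.5], [334.3, 26.7], [340.6, 23.3], [336.6, 31.9], [343.5, 26.0], [346.6, 26.0], [347.3, 35.3], [341.7, 39.3], [316.5, 54.0], [342.9, 60.1], [334.3, 77.3], [336.3, 85.7], [327.8, 84.0], [308.8, 79.0], [307.3, 66.7], [296.5, 80.7], [307.8, 62.5], [291.5, 72.0], [283.4, 77.3], [300.3, 54.4]]
psu wB2 [414.4 274.   47.3  89.7  77.7]
psu wB1 [414.3 274.4  45.7  89.5  77.6]
optic wA2 [ 412.6 -311.3   81.5   26.1   59.5]
optic wA1 [ 412.1 -310.4   86.8   26.4   60.2]
optic wB2 [ 413.  -307.4   97.4   29.    62.6]
```

View pics/masks.png

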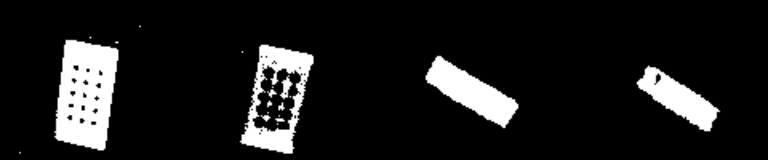

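```bash
cat > objs2.py <<'E'
from objs import *
P=[]
for fn,x,y in [("wA1",398,71),("wA2",316,54)]:
    im,pose=load(fn); b=blobs(win(im.min(2)>222,x,y,33),3,40)
    b=sorted(b,key=lambda p:np.arctan2(p[1]-y,p[0]-x)); print(fn,np.round(b,1).tolist()); P.append((b,pose))
if all(len(p[0])==4 for p in P):
    X=np.array([tri([ray("wrist",p,P[0][1]),ray("wrist",q,P[1][1])])[0] for p,q in zip(P[0][0],P[1][0])])
    print("fan",np.round(X,4).tolist(),"c",np.round(X.mean(0),4))
    for b,pose in P:
        Y=np.array([plane("wrist",p,.038,pose) for p in b]);d=Y[1]-Y[0];print(np.round(Y.mean(0),4),np.degrees(np.arctan2(d[1],d[0])),np.linalg.norm(d))
def c3(l,z):
    return tri([ray("wrist",project("wrist",(c[0]/1000,c[1]/1000,z),load(fn)[1]),load(fn)[1]) for fn,c in l])
print("psu tri",c3([("wB2",(414.4,274)),("wB1",(414.3,274.4))],.04))
print("optic tri",c3([("wA2",(412.6,-311.3)),("wA1",(412.1,-310.4))],.024))
cr=[]
for fn,x,y in [("wB1",398,187),("wB2",318,183),("wA1",124,187),("wA2",55,187)]:
    im,pose=load(fn); m=win(im.max(2)<75,x,y,30).astype(np.uint8)
    m=cv2.morphologyEx(m,cv2.MORPH_OPEN,np.ones((3,3)))
    cs,_=cv2.findContours(m,cv2.RETR_EXTERNAL,cv2.CHAIN_APPROX_NONE)
    h=cv2.convexHull(max(cs,key=cv2.contourArea))[:,0]
    w=np.array([plane("wrist",p,.006,pose)[:2] for p in h],np.float32)*1000
    print("foot base",fn,np.round(cv2.minEnclosingCircle(w)[0],1),round(cv2.minEnclosingCircle(w)[1],1),np.round(cv2.fitEllipse(w)[0],1),np.round(cv2.fitEllipse(w)[1],1))
    cr.append(cv2.resize(im[y-30:y+30,x-30:x+30],(200,200),interpolation=cv2.INTER_NEAREST))
cv2.imwrite("pics/footc.png",np.hstack(cr))
E
python3 objs2.py
```

```text
wA1 []
wA2 [[287.8, 45.6], [308.7, 79.3]]
psu tri (array([0.41401311, 0.27446883, 0.03869244]), [np.float64(5.579936984173047e-05), np.float64(5.579936984161282e-05)])
optic tri (array([ 0.41149464, -0.31155186,  0.02062859]), [np.float64(0.00026327994774125185), np.float64(0.00026327994774126405)])
foot base wB1 [430.6  79.1] 29.2 [430.5  78.7] [56.1 58.6]
foot base wB2 [429.7  78.1] 29.5 [429.8  78.1] [58.  58.6]
foot base wA1 [431.6  76.9] 29.4 [430.8  77. ] [55.5 59.4]
foot base wA2 [430.5  76. ] 29.7 [430.6  76.3] [56.  60.2]
```

View pics/footc.png

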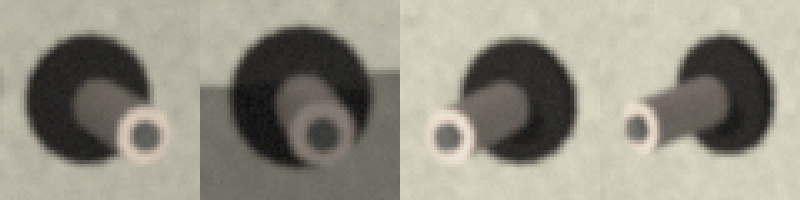

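```bash
cat > objs3.py <<'E'
from h import *
im1,p1=load("wA1");im2,p2=load("wA2")
def loc(im,p,r=3):
    p=np.round(p).astype(int);g=im[p[1]-r:p[1]+r+1,p[0]-r:p[0]+r+1].min(2).astype(float)
    g=np.clip(g-150,0,None);y,x=np.mgrid[-r:r+1,-r:r+1];g[(x*x+y*y)>r*r]=0
    return p+np.array([(g*x).sum(),(g*y).sum()])/g.sum()
S2=[np.array(s) for s in [(287.6,45.6),(322.0,27.0),(342.9,60.1),(308.8,79.0)]]
X=[];Y=[[],[]]
for s in S2:
    a=loc(im2,s,2); b=loc(im1,project("wrist",plane("wrist",s,.038,p2),p1),2)
    X.append(tri([ray("wrist",a,p2),ray("wrist",b,p1)])[0]);Y[0].append(plane("wrist",a,.038,p2));Y[1].append(plane("wrist",b,.038,p1))
print("fan tri",np.round(X,4).tolist(),np.round(np.mean(X,0),4))
for y in Y:
    y=np.array(y);d=y[1]-y[0];e=y[2]-y[1];print(np.round(y.mean(0),4),np.degrees(np.arctan2(d[1],d[0])),np.degrees(np.arctan2(e[1],e[0])),np.linalg.norm(d))
print("foot top",tri([ray("wrist",(411.2,196.9),load("wB1")[1]),ray("wrist",(324.6,194.4),load("wB2")[1]),ray("wrist",(108.4,197.5),p1)]))
# approach reach/yaw check
sol={}
for n,(x,y,z,yaw) in dict(psu=(.4144,.274,.1,77.6),fanp=(.6,-.32,.1,0),opt=(.412,-.311,.1,-30)).items():
    for k in (0,180):
        r=arm.inverse_kinematics((x,y,z),down(np.radians(yaw+k))); print(n,k,None if r is None else np.round(r,2))
E
python3 objs3.py
```

```text
fan tri [[0.61, -0.2888, 0.0369], [0.6354, -0.3311, 0.0399], [0.5929, -0.3573, 0.0386], [0.5671, -0.3145, 0.0383]] [ 0.6013 -0.3229  0.0384]
[ 0.6015 -0.323   0.038 ] -58.26471069064704 -148.6218767077588 0.05012275204961726
[ 0.6014 -0.3231  0.038 ] -59.264959960637825 -149.09979152710952 0.050475977941256675
foot top (array([0.42978442, 0.0775995 , 0.07252367]), [np.float64(0.0007611788346799866), np.float64(0.001451221506409197), np.float64(0.0006902755021259893)])
psu 0 [ 0.34  0.19  1.91 -0.    1.04 -1.01]
psu 180 [ 0.34  0.19  1.91 -0.    1.04  2.13]
fanp 0 [-0.66  0.55  1.42 -0.    1.18 -0.66]
fanp 180 [-0.66  0.55  1.42 -0.    1.18  2.48]
opt 0 [-0.88  0.23  1.86 -0.    1.05 -0.35]
opt 180 [-0.88  0.23  1.86 -0.    1.05  2.79]
```

Measured so far:

| Part | Centre (m) | Yaw | Height check |
|---|---|---|---|
| PSU body | (.414, .274) | −12.4° | top .039 |
| Fan | (.6014, −.323) | 31.2° | top .038 |
| Optic | (.412, −.311) | 59.7° | top about .021–.026 |
| Foot | (.430, .078) | n/a | sleeve top .0725 |

The fingers are wider than the pockets, so I'll grip high enough that the tips clear the 10 mm rims. I'll start with the optic.

```bash
cat > pp.py <<'E'
from h import *
def wrap(a): return (a+180)%360-180
def best(xyz,yaws,qref):
    o=[]
    for y in yaws:
        r=arm.inverse_kinematics(xyz,down(np.radians(y)))
        if r is None or abs(r[5])>2.95: continue
        o.append((abs(r[5]-qref),y,r))
    return min(o,key=lambda t:t[0])
def pick(xy,jaws,ztcp,zup=.13):
    c=best((*xy,zup),jaws,arm.read_joint_positions()[5]); yaw=c[1]
    arm.gripper_open()
    arm.move_ptp((*xy,zup),down(np.radians(yaw)))
    hit=arm.movel((*xy,ztcp),v=.12,guard=15)
    p=np.array(arm.read_position()); print("at grasp",np.round(p,4),"hit",hit,"t",arm.read_t())
    if hit: return None
    arm.gripper_close(); print("width",arm.read_gripper_width())
    arm.movel((*xy,.16),v=.15); print("lifted width",arm.read_gripper_width(),np.round(arm.read_force(),2),np.round(arm.read_position(),4))
    return yaw
def place(xy,yaw,ztcp,zup=.16):
    arm.move_ptp((*xy,zup),down(np.radians(yaw)))
    print("above",np.round(arm.read_position(),4),np.round(arm.read_joint_positions(),2),arm.read_gripper_width())
    arm.movel((*xy,ztcp+.012),v=.15)
    hit=arm.movel((*xy,ztcp),v=.03,guard=6)
    print("down",np.round(arm.read_position(),4),"hit",hit)
    arm.gripper_open(); arm.movel((*xy,.15),v=.15); print("t",arm.read_t(),"w",arm.read_gripper_width())
E
python3 - <<'E'
from pp import *
qr=arm.read_joint_positions()[5]
j=pick((.412,-.311),[-30.3,149.7],.009)
print("yaw",j)
t=best((.6560,.0812,.16),[65.4+90,65.4-90],arm.read_joint_positions()[5]); print(t[1],np.round(t[2],2))
E
```

```text
at grasp [ 0.4125 -0.3116  0.0097] hit False t 6.8
width 0.24354534362858204
lifted width 0.24630559859136475 [ 0.71 -0.44 -0.62] [ 0.4115 -0.3104  0.159 ]
yaw -30.3
-24.599999999999994 [-0.06  0.44  1.44 -0.    1.26  0.37]
```

Optic held (21.4 mm opening). Placing it, then the fan.

```bash
python3 - <<'E'
from pp import *
place((.6560,.0812),-24.6,.0135)
arm.move_ptp((.56,.08,.26),down(-np.pi/2)); snap("c_opt")
j=pick((.6014,-.323),[31.2,-58.8,121.2,-148.8],.012); print(j,arm.read_t())
t=best((.5872,.2773,.16),[8.1,98.1,-81.9,-171.9],arm.read_joint_positions()[5]); print(t[1],np.round(t[2],2))
E
```

```text
above [0.6559 0.0799 0.1599] [-0.06  0.44  1.44 -0.    1.26  0.37] 0.24561212194420695
down [0.6558 0.0812 0.0133] hit False
t 14.375 w 0.9990185346655184
at grasp [ 0.6021 -0.3235  0.0131] hit False t 18.3917
width 0.6777827534567665
lifted width 0.6751433675449053 [-0.25  0.23 -1.46] [ 0.6007 -0.3225  0.1585]
-148.8 20.0583
-81.9 [ 0.26  0.42  1.47 -0.    1.25  1.69]
```

View pics/c_opt.png

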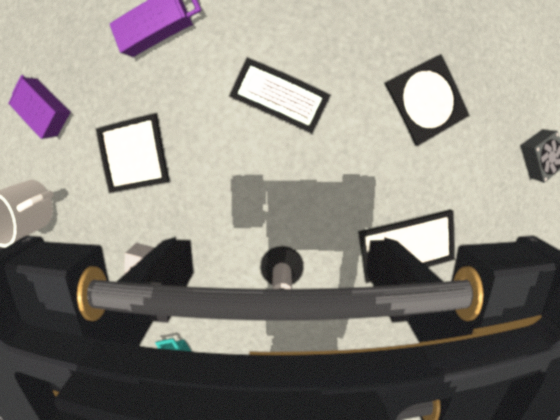

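The optic sits centred in the narrow pocket at (280,95). The fan is held (59.6 mm). Next: place the fan, then the foot.

```bash
python3 - <<'E'
from pp import *
place((.5872,.2773),-81.9,.0165)
arm.move_ptp((.50,.20,.26),down(-np.pi/2)); snap("c_fan")
# foot: any yaw
j=pick((.4300,.0780),[-90,-60,-120],.031); print(j,arm.read_t())
E
```

```text
above [0.5878 0.2763 0.16  ] [ 0.26  0.42  1.47 -0.    1.25  1.69] 0.6786119599870687
down [0.5872 0.2773 0.0164] hit True
t 25.3167 w 1.002533613755598
at grasp [0.4307 0.0781 0.0316] hit False t 28.0333
width 0.2619188235655303
lifted width 0.26146597519166154 [ 0.38  0.07 -1.64] [0.4292 0.0781 0.1591]
-90 30.0417
```

View pics/c_fan.png

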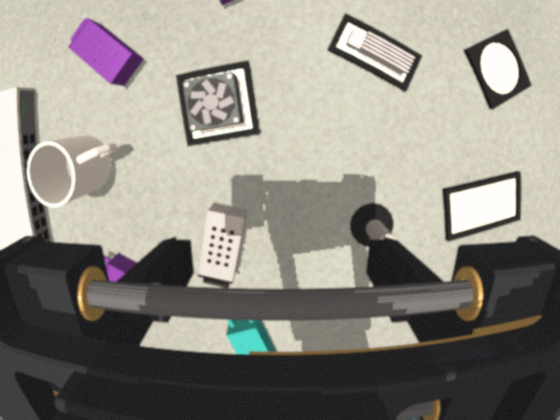

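The fan is in the square pocket at (213,103), and the foot is held (23 mm). Place the foot, then pick the PSU.

```bash
python3 - <<'E'
from pp import *
t=best((.6605,-.113,.16),[-90,-60,-120,-30,0],arm.read_joint_positions()[5]); print(t[1])
place((.6605,-.113),t[1],.0358)
arm.move_ptp((.55,-.05,.28),down(-np.pi/2)); snap("c_foot")
j=pick((.4142,.2743),[77.6,-102.4],.012); print(j,arm.read_t())
for k in (12.5,-167.5):
    d=np.radians(-12.4+(k-j)); print(k,np.degrees(d)%360, .4582+.0105*np.cos(d),-.1019+.0105*np.sin(d))
print(best((.458,-.102,.16),[12.5,-167.5],arm.read_joint_positions()[5]))
E
```

```text
-90
above [ 0.6597 -0.112   0.1594] [-0.35  0.46  1.42  0.    1.27  1.22] 0.2615570745495836
down [ 0.6604 -0.113   0.0356] hit False
t 34.5917 w 1.0019291814342453
at grasp [0.4149 0.2745 0.0127] hit False t 38.175
width 0.5162630847561017
lifted width 0.5181908158141668 [-0.51  0.35 -5.54] [0.4133 0.274  0.1588]
-102.4 40.0167
12.5 102.5 0.4559273840536499 -0.0916488919252407
-167.5 282.5 0.4604726159463501 -0.11215110807475931
(np.float64(0.3177491317866874), -167.5, array([-4.72900867e-01,  3.21946753e-02,  1.94040133e+00, -4.44089210e-16,
        1.16899664e+00,  2.45052563e+00]))
```

View pics/c_foot.png

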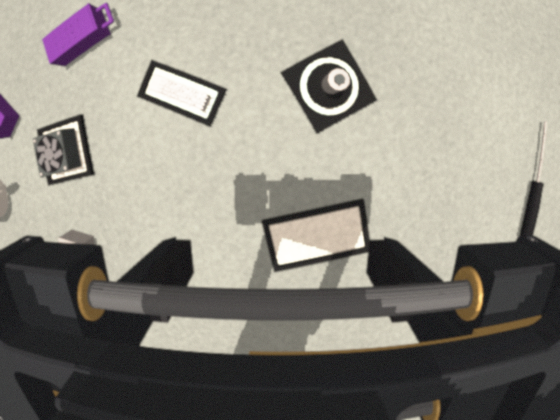

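The foot stands in the round pocket at (329,87), and the PSU is held (45.6 mm). Placing it with the handle offset, then final views.

```bash
python3 - <<'E'
from pp import *
place((.4605,-.1122),-167.5,.0168)
q=down(-np.pi/2)
for fn,p in [("f1",(0.42,-0.02,0.34)),("f2",(0.46,0.16,0.32)),("f3",(0.52,-0.08,0.30))]:
    arm.move_ptp(p,q); snap(fn)
arm.move_ptp((.35,.02,.34),q)
for n in ("top","side"): cv2.imwrite(f"pics/{n}9.png",arm.camera(n)[:,:,::-1])
print(arm.read_t())
E
```

```text
above [ 0.4605 -0.1113  0.1598] [-0.49  0.04  1.93  0.    1.17  2.43] 0.5207820490239541
down [ 0.4604 -0.1122  0.0166] hit False
t 44.8417 w 0.9980378080321429
48.75
```

View pics/f1.png

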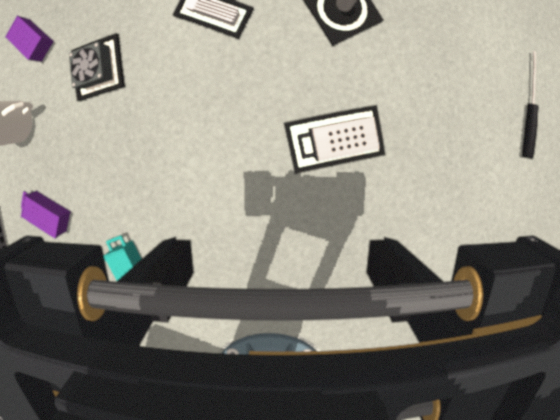

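View pics/f2.png

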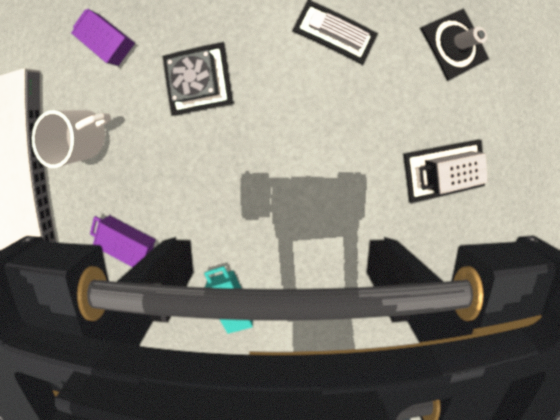

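View pics/side9.png

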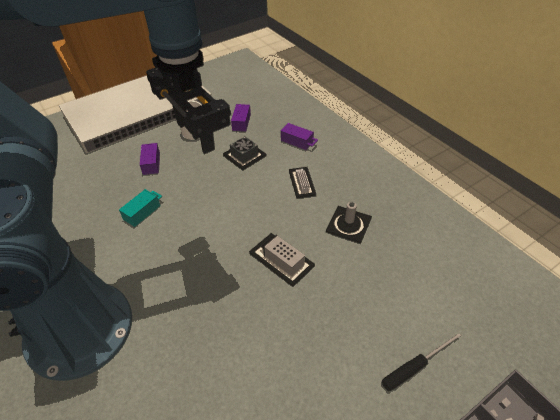

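View pics/top9.png

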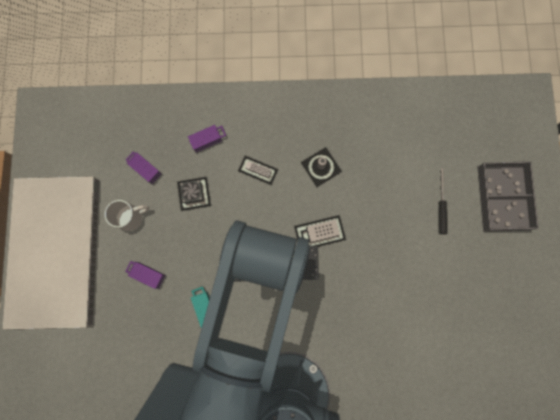

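All four are in their pockets in every view, and the mug (119,214) and driver (442,210) haven't moved. One numeric check of centres and heights before I hand in.

```bash
python3 - <<'E'
from objs import *
def flat(r): return np.round([*r[0],*r[1],r[2]],1)
def c3(l,z): 
    x,r=tri([ray("wrist",project("wrist",(c[0]/1000,c[1]/1000,z),load(fn)[1]),load(fn)[1]) for fn,c in l]); return np.round(x,4),np.round(r[0],4)
# psu top
L=[]
for fn,x,y in [("f1",350,136),("f2",462,172)]:
    im,pose=load(fn); R_,G=im[:,:,2].astype(int),im[:,:,1].astype(int)
    m=win(((R_-G)>7)&(R_>125),x,y,36); r=rect(m,.044,pose); print("psu",fn,flat(r)); L.append((fn,r[0]))
print("psu body top",c3(L,.044), "expected xy .4605 -.1122")
L=[]
cr=[]
for fn in ("f1","f2","f3"):
    im,pose=load(fn)
    for k,p in dict(psu=(.4582,-.1019,.03),fan=(.5872,.2773,.03),opt=(.656,.0812,.02),foot=(.6605,-.113,.03)).items():
        u=np.round(project("wrist",p,pose)).astype(int); u[1]=max(u[1],32);u[0]=np.clip(u[0],32,527)
        cr.append(cv2.resize(im[u[1]-32:u[1]+32,u[0]-32:u[0]+32],(190,190),interpolation=cv2.INTER_NEAREST)); print(fn,k,u)
cv2.imwrite("pics/fin.png",np.vstack([np.hstack(cr[i:i+4]) for i in (0,4,8)]))
E
```

```text
psu f1 [ 461.5 -110.3   45.6   89.8   11.9]
psu f2 [ 463.6 -107.9   54.9   92.6   12.5]
psu body top (array([ 0.4619, -0.1117,  0.0378]), np.float64(0.0008)) expected xy .4605 -.1122
f1 psu [338 139]
f1 fan [88 65]
f1 opt [210  32]
f1 foot [345  32]
f2 psu [454 172]
f2 fan [192  77]
f2 opt [337  32]
f2 foot [464  40]
f3 psu [297 216]
f3 fan [ 47 133]
f3 opt [161  72]
f3 foot [307  62]
```

View pics/fin.png

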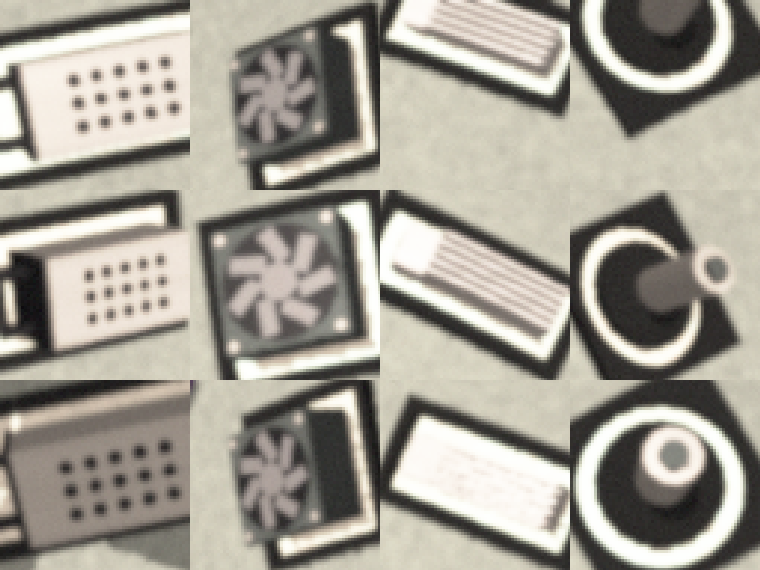

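```bash
python3 - <<'E'
from objs import *
def hull_dark(fn,x,y,r):
    im,pose=load(fn); g=im.max(2)
    b=blobs(win(g<130,x,y,r),2,16); return b,pose
# psu vents: row-sorted centroid of the 15 holes
V=[]
for fn,x,y,r in [("f1",350,136,22),("f2",465,171,17)]:
    b,pose=hull_dark(fn,x,y,r); print(fn,len(b),np.round(np.mean(b,0),2)); V.append((np.mean(b,0),pose))
print("vents",np.round(tri([ray("wrist",*v) for v in V])[0],4))
# fan screws
def loc(im,p,r=2):
    p=np.round(p).astype(int);g=np.clip(im[p[1]-r:p[1]+r+1,p[0]-r:p[0]+r+1].min(2).astype(float)-150,0,None)
    y,x=np.mgrid[-r:r+1,-r:r+1];return p+np.array([(g*x).sum(),(g*y).sum()])/g.sum()
i2,p2=load("f2");i1,p1=load("c_fan")
S=[np.array((160,45))+np.array(s)*64/190 for s in [(220-190,241-190),(326-190,216-190),(341-190,325-190),(233-190,346-190)]]
X=[];
for s in S:
    a=loc(i2,s);b=loc(i1,project("wrist",plane("wrist",a,.042,p2),p1));X.append(tri([ray("wrist",a,p2),ray("wrist",b,p1)])[0])
X=np.array(X);print("fan",np.round(X.mean(0),4),np.round(X,4).tolist())
# foot sleeve ring
k=64/190
print("foot",np.round(tri([ray("wrist",(432+(714-570)*k,8+(269-190)*k),p2),ray("wrist",(275+(673-570)*k,30+(456-380)*k),load("f3")[1])])[0],4))
# optic in f3 (white on white): compare c_opt chroma mask
for fn,x,y in [("c_fan",375,52),("f2",337,32)]:
    im,pose=load(fn); R_,G=im[:,:,2].astype(int),im[:,:,1].astype(int)
    m=win(((R_-G)>5),x,y,36); r=rect(m,.03,pose); print("optic",fn,np.round([*r[0],*r[1],r[2]],1))
# bystanders
a=cv2.imread("pics/top0.png");b=cv2.imread("pics/top9.png")
d=cv2.absdiff(a,b).max(2);print("mug diff",d[195:235,100:150].max(),"driver diff",d[165:240,432:455].max())
E
```

```text
f1 15 [347.05 138.15]
f2 13 [460.94 172.04]
vents [ 0.4595 -0.1142  0.0304]
fan [0.5879 0.2784 0.0406] [[0.6092, 0.3066, 0.0407], [0.6164, 0.2573, 0.0391], [0.5666, 0.2502, 0.0407], [0.5595, 0.2995, 0.0419]]
foot [ 0.6597 -0.1128  0.0769]
optic c_fan [651.9  80.3  80.4  33.3  64.4]
optic f2 [651.3  78.5  75.6  33.1  65.5]
mug diff 10 driver diff 8
```

Fan and foot check out. The PSU vent height is invalid, because only 13 of the 15 holes were found in f2. I'll redo that match.

```bash
python3 - <<'E'
from objs import *
for th in (120,130,140,150,160):
    V=[]
    for fn,x,y,r in [("f1",350,136,22),("f2",464,172,20)]:
        im,pose=load(fn); b=blobs(win(im.max(2)<th,x,y,r),1,16); V.append((b,pose))
    print(th,[len(v[0]) for v in V])
    if [len(v[0]) for v in V]==[15,15]: print(np.round(tri([ray("wrist",np.mean(b,0),p) for b,p in V])[0],4), np.round([plane("wrist",np.mean(b,0),.044,p) for b,p in V],4))
im,p=load("f2");cv2.imwrite("pics/v.png",cv2.resize(im[150:195,430:495],None,fx=10,fy=10,interpolation=cv2.INTER_NEAREST))
E
```

```text
120 [15, 15]
[ 0.4619 -0.1119  0.044 ] [[ 0.4606 -0.1116  0.044 ]
 [ 0.4632 -0.1121  0.044 ]]
130 [15, 23]
140 [15, 15]
[ 0.4605 -0.1114  0.0438] [[ 0.4606 -0.1114  0.044 ]
 [ 0.4605 -0.1113  0.044 ]]
150 [15, 15]
[ 0.4606 -0.1115  0.0438] [[ 0.4607 -0.1115  0.044 ]
 [ 0.4605 -0.1114  0.044 ]]
160 [15, 15]
[ 0.4605 -0.1116  0.0437] [[ 0.4606 -0.1115  0.044 ]
 [ 0.4606 -0.1114  0.044 ]]
```

View pics/v.png

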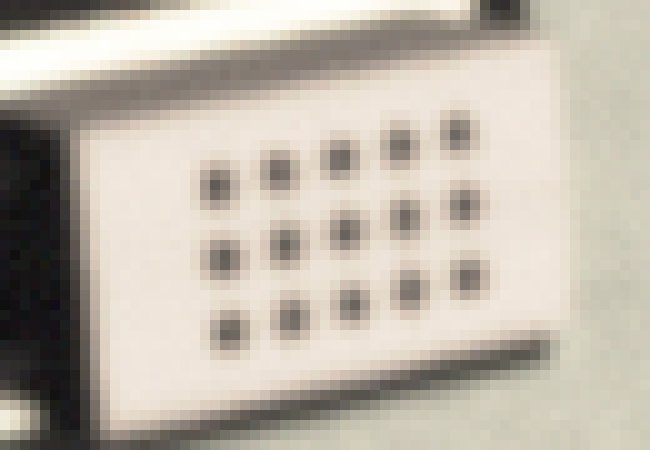

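With all 15 vents matched, the PSU top is at .0438 m (seated is .044), centred to within 1 mm. Handing in.

```bash
python3 - <<'E'
from cell import arm
print(arm.read_t()); arm.job_done()
E
```

```text
48.75
the job is handed in; nothing more can be done
```

I put all four spares away in their matching trays and handed the job in at 48.75 s of the 106 s allowed; no verdict is reported back. The robot was clear of everything at the end.

| Spare | Distance from pocket centre | Top height measured (seated) |
|---|---|---|
| Power supply | about 1 mm | 43.8 mm (44) |
| Fan module | about 1.3 mm | 40.6 mm (42) |
| Levelling foot | about 1 mm | sleeve top 76.9 mm (76) |
| Optical module | up to about 5 mm, less certain | not measured |

- **Optical module:** its colour mask also caught side faces and shadow, so the 5 mm overstates the error. I released it with its underside at pocket-floor height, and it lies inside the rim and looks flat in the pictures.
- **Power supply:** a first height check read 30 mm because only 13 of the 15 vents were matched. Another, from the top-face outline, read 38 mm because one view included a side face. Matching all 15 vents gave 43.8 mm.
- **Mug and screwdriver:** before-and-after pictures from the top camera show neither has moved.

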